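# Build up the moulder spindle

## Robot

A 6-joint arm with a two-finger parallel gripper is mounted at the origin on the work surface. World frame = base frame: x ahead of the robot, y to its left, z up, the work surface at z = 0. Lengths are in m, angles in degrees, forces in N, time in s.
With the tool pointing down it reaches from about 0.35 to 0.875 m from the base axis. Payload 4.2 kg.
Tool frame: the origin (TCP) lies on the front face of the gripper's body, between the roots of the fingers; the fingertips stand finger_overhang ahead of it and the grasp point (between the pads) lies 51 mm ahead of it (finger_overhang is the distance from the TCP to the fingertips, in m); z points along the fingers, y is the line along which they close (so a half turn about z gives the same grasp; the last joint's range is limited). The gripper opens to 87 mm and grips with 3 to 60 N. Pads are 19 mm wide; open, the fingers measure 117 mm over their backs; the gripper's body (75 mm by 190 mm) begins 51 mm behind the grasp point.
Start: joints at [-52.047, 22.042, 0.453, 0, -68.411, -14.817], TCP at [0.246, -0.575, 0.292] pointing down, gripper open.
Joint ranges: [-179.83, 179.83], [-69.29, 118.12], [-61.27, 80.66], [-181.25, 117.63], [-171.15, -9.14], [-177.46, 177.46]. Speed limits (degrees/s): [159.86, 159.86, 180, 180, 180, 180].

## Interface

Orientations are given as a 3x3 rotation matrix whose columns are the frame's x, y, z axes.
In Python, from station import sense, capture, camera_model, finish_job, finger_overhang gives the robot as it stands. The module is installed in compiled form; this text tells all that it offers.
- The arm moves only by the tool jog_arm, never from a script. Its argument "rows" is a list that holds one entry, the list of rows, each a list of 4 numbers: the shift along the tool's x, y, z in m, then the turn about the tool's z in rad. A call has 1 to 20 rows; each row shifts and turns the commanded pose from where the row before left it, along the tool's axes as they then stand; what a row does not reach is not made up. A row lasts 1/8 s, in which the tool goes at most 62.5 mm and 10.7 degrees, less where a joint would pass 70% of its speed; a pose out of reach is approached as far as the arm can. A call is refused whole if a number of a shift passes 0.0625 or a number of a turn 0.188, either way. A call with a gripper value outside its range is refused whole. "claw" is the opening, from 0 (shut) to 1 (fully open), set as the call begins (left out, the last holds). The fingers move at their own pace and stop on an object; the grip force is fixed at half the most. Time passes only in rows, so rows that do not move let the fingers close. It gives the time, the measured TCP pose, the force, the opening and the grip force at its end, in the units of the state.
- sense(): the state, without advancing time (a new reading comes with each control period).
- capture(name): name is "scene" or "top" or "wrist"; returns the picture (400x640x3 uint8, red, green, blue); there is no depth.
- camera_model(name): a dict with "fovy" (degrees; the focal length in pixels is half the picture's height over the tangent of half this angle, whatever the lens; pixels are square), "cx", "cy" (the principal point, pixels), "k1" (the pictures are not rectified: a ray, as slopes to the right and down, at radius r is drawn at 1 + k1 r^2 times it, then the intrinsics apply), "eye" and "rotation" of the camera in the world. Camera axes: x right, y down, z forward; pixel columns grow to the right and rows downward; lengths in m; the calibration is good to about 2 mm. A picture is of the moment at which its call begins: read the wrist's pose just before it. camera_model takes no time and is no camera call; for the wrist camera it gives the pose at the moment of the call.
- finish_job(): hands the job in; it is judged then, once.
The state is a dict: "time_s": time; "joints": joint angles; "joint_velocities": joint speeds; "effort": joint torques, N m; "tcp_pos": TCP position; "ee_rot": TCP orientation; "wrist_force": force on the tool from outside, world axes, zero at the start; "moment": the same for the moment, N m; "gripper_width": opening from 0.0 (shut) to 1.0 (fully open); "gripper_force": force on a finger pad.
Only numpy, scipy, OpenCV 4.12 (cv2) and the standard library are available. Lean on these libraries where they do the work, as an engineer would, in place of code of your own. Each camera call takes 0.05 s, during which the arm holds its last target. There are 200 camera calls.

## Task

Set up the taller of the two spindles for the next profile: put the long sleeve on first, then the winged cutter with its hub upwards, then the flat bearing ring, and the cap nut last with its flange down, each seated fully on the one below. Lower each piece down the shaft rather than letting it drop, leave the shorter spindle empty, and do not disturb the glue bottle, the brush or the wood offcut.

Things in the scene. Friction and masses are not known exactly. Their poses are not given: they have to be found in the camera images.
- tall_spindle: Fixed upright steel shaft 16 mm in diameter on a round grey foot plate (90 mm across, 12 mm thick) with a raised steel seat 48 mm across whose top is at 20 mm. The taller of the two: its tip is at 120 mm above the bench. The top 10 mm of the shaft taper to 4 mm across. Origin: centre of the foot's underside on the bench, z up along the shaft.
- short_spindle: Fixed upright steel shaft 16 mm in diameter on a round grey foot plate (90 mm across, 12 mm thick) with a raised steel seat 48 mm across whose top is at 20 mm. The shorter of the two: its tip is at 75 mm above the bench. Not used; stays empty. The top 10 mm of the shaft taper to 4 mm across. Origin: centre of the foot's underside on the bench, z up along the shaft.
- sleeve: Plain aluminium tube, the tallest and narrowest piece: 34 mm outer diameter, 22 mm through bore, 50 mm tall, 0.1 to 0.16 kg. Origin: centre of its underside, z up along the bore. Stands on the bench at the start, this way up. Grip it by its top 12 mm or so: the shaft comes up through it, and when it is seated the tip stands 50 mm above its top, between the fingers.
- cutter: Steel cutter head: a disc 48 mm across and 9 mm thick with four stubby wings (10 mm thick, 66 mm across tips, along its x and y axes), and above it a round hub 34 mm across from 9 to 28 mm height, the place to grip. 22 mm through bore, 28 mm tall in all, about 0.25 kg. Origin: centre of its underside, z up along the bore. Stands on the bench at the start, this way up. 
- bearing: Flat steel ring with a circle of dark balls on its face: 50 mm outer diameter, 22 mm through bore, 12 mm thick, about 0.12 kg. Origin: centre of its underside, z up along the bore. Stands on the bench at the start, this way up. 
- cap: Steel cap nut, the only piece with a closed top: flange 46 mm across and 6 mm thick at the bottom, above it a ribbed body 33 mm across up to 28 mm height, the place to grip. From below it has a plain, unthreaded 22 mm hole 18 mm deep (just push it on, no turning). About 0.12 kg. Origin: centre of its underside, z up along the bore. Stands on the bench at the start, this way up. 
- glue: Yellow glue bottle, 60 mm across and 170 mm tall, loose, standing; a bystander. Origin: centre of its underside.
- brush: Wooden bench brush lying flat, about 310 mm long (along its x), 34 mm wide, 24 mm high, loose; a bystander. Origin: on the bench under its middle.
- offcut: Pale wood offcut, 140 mm (its x) by 50 mm by 38 mm high, loose; a bystander. Origin: centre of its underside.
Things that resemble listed ones, but are neither listed nor needed, are in the scene too. What is shaped like the cutter but purple is not meant.

How it is judged (in metres and radians):
On the way, in this order (a step that is already met when the one before it is completed fails the run):
1. the tall sleeve sits upright in its place on the tall spindle and is let go (horizontal distance between sleeve and tall_spindle below 0.007 m and z of sleeve in the frame of tall_spindle between 0.016 and 0.024 m and angle between sleeve's own z axis and vertical below 0.08 rad and contact force between the fingers and sleeve below 0.1 N), for 0.2 s.
2. the winged cutter sits upright in its place on the tall spindle and is let go (horizontal distance between cutter and tall_spindle below 0.007 m and z of cutter in the frame of tall_spindle between 0.066 and 0.074 m and angle between cutter's own z axis and vertical below 0.08 rad and contact force between the fingers and cutter below 0.1 N), for 0.2 s.
3. the bearing ring sits upright in its place on the tall spindle and is let go (horizontal distance between bearing and tall_spindle below 0.007 m and z of bearing in the frame of tall_spindle between 0.094 and 0.102 m and angle between bearing's own z axis and vertical below 0.08 rad and contact force between the fingers and bearing below 0.1 N), for 0.2 s.
4. the cap nut sits upright in its place on the tall spindle and is let go (horizontal distance between cap and tall_spindle below 0.007 m and z of cap in the frame of tall_spindle between 0.106 and 0.114 m and angle between cap's own z axis and vertical below 0.08 rad and contact force between the fingers and cap below 0.1 N), for 0.2 s.
At the end, for the whole second after the job is handed in: On the tall spindle, from the bottom up: sleeve, cutter (hub up), bearing ring, cap nut (flange down), each with its axis within 7 mm of the shaft, its underside within 4 mm of its full-seated height above the bench (20, 70, 98 and 110 mm), upright within 0.08 rad, released and at rest (all of step 1 and all of step 2 and all of step 3 and all of step 4 and linear speed of each of sleeve, cutter, bearing, cap below 0.02 m/s); the robot touches nothing.
It fails at once if a piece is let fall down the tall spindle (faster than 0.7 m/s while on it) ((horizontal distance between sleeve and tall_spindle below 0.012 m and z of sleeve in the frame of tall_spindle below 0.118 m and linear speed of sleeve above 0.7 m/s) or (horizontal distance between cutter and tall_spindle below 0.012 m and z of cutter in the frame of tall_spindle below 0.118 m and linear speed of cutter above 0.7 m/s) or (horizontal distance between bearing and tall_spindle below 0.012 m and z of bearing in the frame of tall_spindle below 0.118 m and linear speed of bearing above 0.7 m/s) or (horizontal distance between cap and tall_spindle below 0.012 m and z of cap in the frame of tall_spindle below 0.118 m and linear speed of cap above 0.7 m/s)).
It fails at once if the glue bottle, the brush or the offcut is moved more than 25 mm (distance of any of glue, brush, offcut from where it was at the start of the episode above 0.025 m).
It also fails if it takes over 104 s, if anything falls off the work surface, if the arm or the gripper's body presses on something with over 40 N, if the wrist force passes 120 N, or if a joint passes its speed limit or range.

## Working session

There is one attempt and no reset: what is moved stays moved. The work goes in short steps, Python scripts to look and compute and a tool call to move; the robot and the scene stay as the last step left them, time stands still between calls to the robot, and variables do not carry over. Pictures are saved under pics/ and viewed, at most 14 in all, crops included, and the job is handed in when it is done.

Besides the shell and the picture viewer there is one more tool, called after "Emit:" as a command line: name --argument value ..., lists and objects as JSON in quotes. jog_arm: Moves the arm, as the interface text tells. Its arguments: {"type":"object","properties":{"rows":{"type":"array"},"claw":{"type":"number"}},"required":["rows"]}

```bash
mkdir -p pics
cat > h.py <<'E'
import numpy as np, cv2
from station import sense, capture, camera_model, finish_job, finger_overhang
def save(n,f):
    m=camera_model(n); im=capture(n); cv2.imwrite('pics/'+f,im[:,:,::-1]); return im,m
def ray(m,u,v):
    f=200/np.tan(np.radians(m['fovy'])/2); x=(u-m['cx'])/f; y=(v-m['cy'])/f
    a,b=x,y
    for _ in range(30):
        s=1+m['k1']*(a*a+b*b); a,b=x/s,y/s
    return np.array(m['eye']),np.array(m['rotation'])@np.array([a,b,1.])
def at(m,u,v,z):
    e,d=ray(m,u,v); return e+d*(z-e[2])/d[2]
def tri(r):
    A=np.zeros((3,3));b=np.zeros(3)
    for e,d in r:
        d=d/np.linalg.norm(d);P=np.eye(3)-np.outer(d,d);A+=P;b+=P@e
    X=np.linalg.solve(A,b); return X,[np.linalg.norm(np.cross(X-e,d/np.linalg.norm(d))) for e,d in r]
def proj(m,X):
    p=np.array(m['rotation']).T@(np.array(X)-np.array(m['eye'])); a,b=p[:2]/p[2]
    s=1+m['k1']*(a*a+b*b); f=200/np.tan(np.radians(m['fovy'])/2)
    return np.array([m['cx']+f*a*s,m['cy']+f*b*s])
E
python3 - <<'E'
from h import *
import pickle
ms={}
for n in('top','scene','wrist'):
    im,m=save(n,n+'0.png'); ms[n]=m; print(n,{k:np.round(v,3).tolist() for k,v in m.items()})
pickle.dump(ms,open('ms.pkl','wb'))
print(finger_overhang if not callable(finger_overhang) else finger_overhang()); print(sense()['ee_rot'],sense()['time_s'])
E
```

```text
top {'fovy': 51.551, 'cx': 319.747, 'cy': 200.57, 'k1': -0.11, 'eye': [0.461, 0.006, 1.166], 'rotation': [[-0.009, -0.995, 0.096], [-1.0, 0.011, 0.018], [-0.019, -0.096, -0.995]]}
scene {'fovy': 46.352, 'cx': 324.526, 'cy': 197.126, 'k1': -0.019, 'eye': [1.109, -0.171, 0.931], 'rotation': [[0.33, 0.806, -0.491], [0.944, -0.284, 0.168], [-0.004, -0.519, -0.855]]}
wrist {'fovy': 70.293, 'cx': 320.607, 'cy': 197.494, 'k1': -0.052, 'eye': [0.177, -0.605, 0.382], 'rotation': [[-0.392, 0.886, 0.248], [0.92, 0.377, 0.108], [0.002, 0.27, -0.963]]}
0.0697
[[-9.19618698e-01 -3.92811553e-01 -7.30118455e-04]
 [-3.92812215e-01  9.19617614e-01  1.41704828e-03]
 [ 1.14796855e-04  1.58994354e-03 -9.99998729e-01]] 0.15
```

View pics/top0.png

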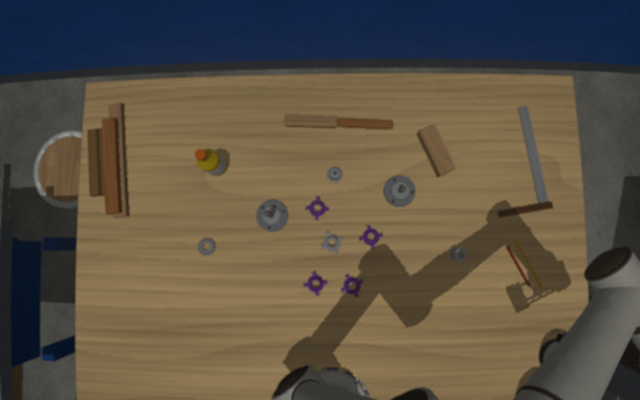

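View pics/scene0.png

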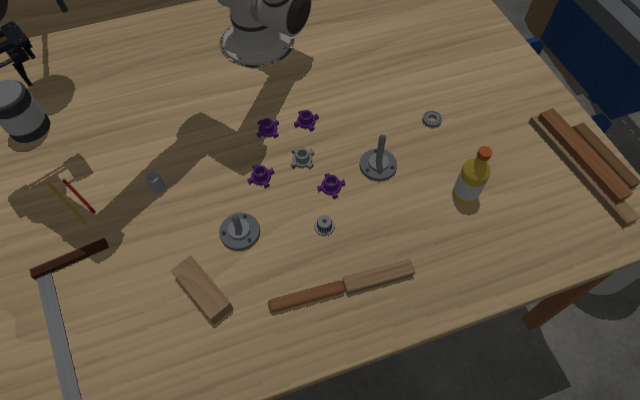

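The top view shows the tall spindle at (272,214), cutter at (331,241), bearing at (207,246), cap at (335,174), sleeve at (457,253). In the scene view they are at (379,163), (302,158), (432,119), (324,225) and (155,182). I'll enlarge crops of these.

Run:
```python
from h import *
P={'top':[(272,214),(331,241),(207,246),(335,174),(457,253)],'scene':[(379,155),(302,158),(432,119),(324,225),(155,182)]}
rows=[]
for n in P:
    im=cv2.imread(f'pics/{n}0.png'); r=[]
    for u,v in P[n]:
        c=cv2.resize(im[v-26:v+26,u-14-6:u+20],None,fx=4,fy=4,interpolation=cv2.INTER_CUBIC)
        c=cv2.convertScaleAbs(c,alpha=1.5)
        for k in range(0,52,10): cv2.line(c,(0,k*4+2),(5,k*4+2),(0,255,0),1)
        for k in range(0,40,10): cv2.line(c,(k*4+2,0),(k*4+2,5),(0,255,0),1)
        r.append(c)
    rows.append(np.hstack(r))
cv2.imwrite('pics/mos.png',np.vstack(rows)); print(np.vstack(rows).shape)
```

```text
(416, 800, 3)
```

View pics/mos.png

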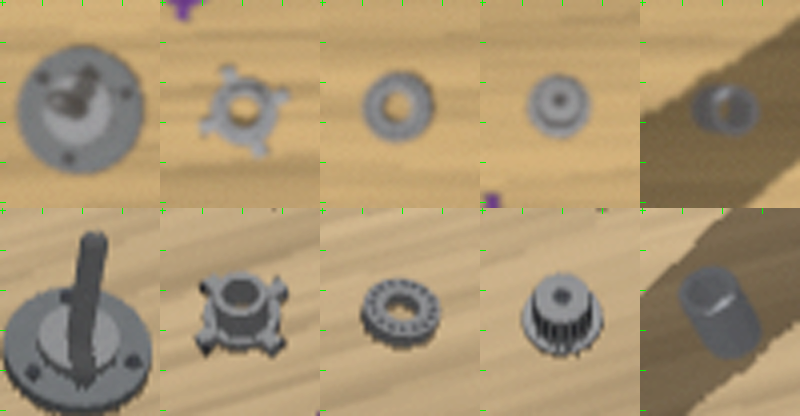

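Run:
```python
from h import *
import pickle
ms=pickle.load(open('ms.pkl','rb'))
T={'foot':((272,214),(81,110)),'tip':((272,214),(55,100)),'cutter':((331,241),(83,103)),'bearing':((207,246),(78,106)),'cap':((335,174),(80,103)),'sleeve':((457,253),(98,110))}
S={'foot':((379,155),(78,134)),'tip':((379,155),(95,28)),'cutter':((302,158),(80,82)),'bearing':((432,119),(80,97)),'cap':((324,225),(82,81)),'sleeve':((155,182),(70,80))}
Z=dict(foot=.012,tip=.12,cutter=.028,bearing=.012,cap=.028,sleeve=.05)
px=lambda q:(q[0][0]-20+(q[1][0]+.5)/4-.5,q[0][1]-26+(q[1][1]+.5)/4-.5)
for k in T:
    a,b=px(T[k]),px(S[k]); X,r=tri([ray(ms['top'],*a),ray(ms['scene'],*b)])
    print(k,X.round(4),np.round(r,4),at(ms['top'],*a,Z[k]).round(4),at(ms['scene'],*b,Z[k]).round(4))
w=[at(ms['top'],*px(((331,241),p)),.01)[:2] for p in((69,72),(122,97),(100,150),(48,126))]
print(np.round(w,4)); 
for p in((317,208),(371,236),(352,286),(315,283)): print('purple',at(ms['top'],*p,.02).round(3))
for p in((305,120),(268,128),(260,175),(331,185)): print('purpleS',at(ms['scene'],*p,.02).round(3))
w=camera_model('wrist');s=sense();print(np.array(s['ee_rot']).T@(np.array(w['eye'])-s['tcp_pos']),np.array(s['ee_rot']).T@np.array(w['rotation']))
```

```text
foot [0.5328 0.162  0.0144] [0.0012 0.0012] [0.5326 0.1612 0.012 ] [0.5316 0.1642 0.012 ]
tip [0.5326 0.1638 0.1147] [0.0003 0.0003] [0.5324 0.1632 0.12  ] [0.5363 0.1613 0.12  ]
cutter [ 0.4606 -0.0049  0.0379] [0.0005 0.0005] [ 0.4607 -0.0045  0.028 ] [ 0.4532 -0.0035  0.028 ]
bearing [0.447  0.3474 0.0141] [0.0005 0.0005] [0.4468 0.3475 0.012 ] [0.4456 0.349  0.012 ]
cap [ 0.6455 -0.0146  0.0327] [0.0011 0.0011] [ 0.646  -0.0157  0.028 ] [ 0.6434 -0.0127  0.028 ]
sleeve [ 0.4195 -0.3512  0.0522] [0.0022 0.0022] [ 0.4191 -0.3542  0.05  ] [ 0.4187 -0.3494  0.05  ]
[[ 0.4823  0.0049]
 [ 0.4646 -0.0318]
 [ 0.428  -0.0161]
 [ 0.445   0.0198]]
purple [0.551 0.034 0.02 ]
purple [ 0.472 -0.114  0.02 ]
purple [ 0.335 -0.06   0.02 ]
purple [0.344 0.042 0.02 ]
purpleS [0.354 0.037 0.02 ]
purpleS [ 0.348 -0.059  0.02 ]
purpleS [ 0.478 -0.115  0.02 ]
purpleS [0.56  0.033 0.02 ]
[ 0.07483009 -0.00071753 -0.09099909] [[-6.66935028e-04 -9.62741871e-01 -2.70421236e-01]
 [ 9.99999771e-01 -6.12177238e-04 -2.86834782e-04]
 [ 1.10602129e-04 -2.70421365e-01  9.62742059e-01]]
```

The crop positions triangulate to heights within 1 cm of the listed ones: spindle (0.533,0.163), cutter (0.457,-0.005), bearing (0.446,0.348), cap (0.645,-0.014), sleeve (0.419,-0.351). Next I move above the sleeve.

Emit:
jog_arm --rows '[[[-0.031, 0.0173, 0.0084, 0], [-0.031, 0.0173, 0.0084, 0], [-0.031, 0.0173, 0.0084, 0], [-0.031, 0.0173, 0.0084, 0], [-0.031, 0.0173, 0.0084, 0], [-0.031, 0.0173, 0.0084, 0], [-0.031, 0.0173, 0.0084, 0], [-0.031, 0.0173, 0.0084, 0], [0, 0, 0, 0], [0, 0, 0, 0]]]' --claw 1

```text
time_s: 1.4
tcp_pos: [0.4192, -0.3501, 0.225]
ee_rot: [[-0.919, -0.393, -0.0], [-0.393, 0.919, -0.0], [0.0, 0.0, -1.0]]
wrist_force: [-0.5, -0.7, 0.3]
gripper_width: 0.998
gripper_force: 0.0
```

```bash
cat >> h.py <<'E'
def go(t):
    s=sense(); R=np.array(s['ee_rot']); d=R.T@(np.array(t)-s['tcp_pos']); print('t',round(s['time_s'],2),'tcp',np.round(s['tcp_pos'],4),'delta tool',d.round(4),'w',round(s['gripper_width'],3),'F',np.round(s['wrist_force'],1))
def look(f,X,h=60,k=6):
    im,m=save('wrist',f); import pickle; pickle.dump(m,open('pics/'+f+'.pkl','wb'))
    p=proj(m,X); u,v=int(p[0]),int(p[1]); u0,v0=max(u-h,0),max(v-h,0)
    c=cv2.resize(im[v0:v0+2*h,u0:u0+2*h,::-1],None,fx=k,fy=k,interpolation=cv2.INTER_CUBIC); c=c[:600,:800]
    q=((p-[u0,v0]+.5)*k-.5); cv2.drawMarker(c,(int(q[0]),int(q[1])),(0,255,0),0,16,1)
    cv2.imwrite('pics/c_'+f,c); print('crop origin',u0,v0,'k',k,'pred',q.round(1)); return m
E
python3 - <<'E'
from h import *
go([.419,-.351,.108]); look('w1.png',[.419,-.351,.05],50,6)
E
```

```text
t 1.4 tcp [ 0.4192 -0.3501  0.225 ] delta tool [ 0.0005 -0.0007  0.117 ] w 0.998 F [-0.5 -0.7  0.3]
crop origin 270 147 k 6 pred [306.6 303.5]
```

View pics/c_w1.png

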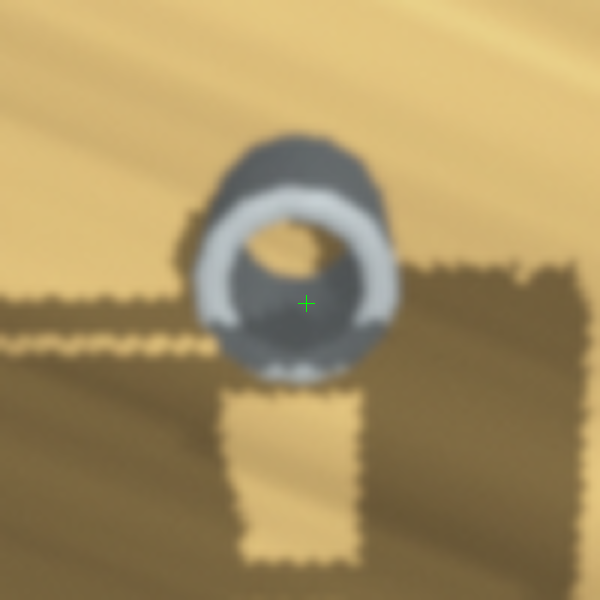

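The sleeve's ring spans x 197–400 and y 186–383, so its centre is crop (298,284), about 3.3 mm in tool +x and 1.4 mm in −y from the prediction. I descend and grip.

Emit:
jog_arm --rows '[[[0.0038, -0.0021, 0.01, 0], [0, 0, 0.02, 0], [0, 0, 0.025, 0], [0, 0, 0.025, 0], [0, 0, 0.02, 0], [0, 0, 0.012, 0], [0, 0, 0.005, 0], [0, 0, 0, 0], [0, 0, 0, 0]]]'

```text
time_s: 2.58
tcp_pos: [0.417, -0.3537, 0.1088]
ee_rot: [[-0.92, -0.393, 0.001], [-0.393, 0.92, -0.001], [-0.001, -0.001, -1.0]]
wrist_force: [-0.1, -0.1, -0.2]
gripper_width: 1.001
gripper_force: 0.0
```

Emit:
jog_arm --rows '[[[0, 0, 0, 0], [0, 0, 0, 0], [0, 0, 0, 0], [0, 0, 0, 0], [0, 0, 0, 0], [0, 0, 0, 0]]]' --claw 0

```text
time_s: 3.32
tcp_pos: [0.4166, -0.3534, 0.108]
ee_rot: [[-0.92, -0.393, -0.0], [-0.393, 0.92, 0.0], [0.0, 0.0, -1.0]]
wrist_force: [0.5, 0.7, -0.8]
gripper_width: 0.403
gripper_force: 0.3
```

Emit:
jog_arm --rows '[[[0, 0, 0, 0], [0, 0, 0, 0], [0, 0, 0, 0], [0, 0, -0.01, 0], [0, 0, -0.03, 0], [0, 0, -0.04, 0], [0, 0, -0.04, 0], [0, 0, -0.04, 0], [0, 0, -0.03, 0], [0, 0, 0, 0]]]'

```text
time_s: 4.58
tcp_pos: [0.4173, -0.3539, 0.3012]
ee_rot: [[-0.92, -0.393, 0.006], [-0.393, 0.92, -0.003], [-0.004, -0.005, -1.0]]
wrist_force: [0.2, 0.4, -0.9]
gripper_width: 0.377
gripper_force: 30.0
```

Run:
```python
from h import *
go([.5328,.1632,.295])
```

```text
t 4.58 tcp [ 0.4173 -0.3539  0.3012] delta tool [-0.3094  0.4301  0.0053] w 0.377 F [ 0.2  0.4 -0.9]
```

Emit:
jog_arm --rows '[[[-0.02, 0.026, 0, 0], [-0.022, 0.0287, 0, 0], [-0.022, 0.0287, 0, 0], [-0.022, 0.0287, 0, 0], [-0.022, 0.0287, 0, 0], [-0.022, 0.0287, 0, 0], [-0.022, 0.0287, 0, 0], [-0.022, 0.0287, 0, 0], [-0.022, 0.0287, 0, 0], [-0.022, 0.0287, 0, 0], [-0.022, 0.0287, 0, 0], [-0.022, 0.0287, 0, 0], [-0.022, 0.0287, 0, 0], [-0.022, 0.0287, 0, 0], [-0.0235, 0.031, 0, 0], [0, 0, 0, 0], [0, 0, 0, 0], [0, 0, 0, 0]]]'

```text
time_s: 6.82
tcp_pos: [0.5502, 0.1706, 0.2977]
ee_rot: [[-0.92, -0.392, -0.001], [-0.392, 0.92, -0.001], [0.001, -0.0, -1.0]]
wrist_force: [0.3, 0.7, -1.6]
gripper_width: 0.377
gripper_force: 30.0
```

Run:
```python
from h import *
go([.5328,.1632,.295]); look('w2.png',[.5328,.1632,.12],50,6)
```

```text
t 6.83 tcp [0.5502 0.1706 0.2977] delta tool [0.0189 0.     0.0027] w 0.377 F [ 0.3  0.7 -1.6]
crop origin 271 128 k 6 pred [305.6 303.5]
```

View pics/c_w2.png

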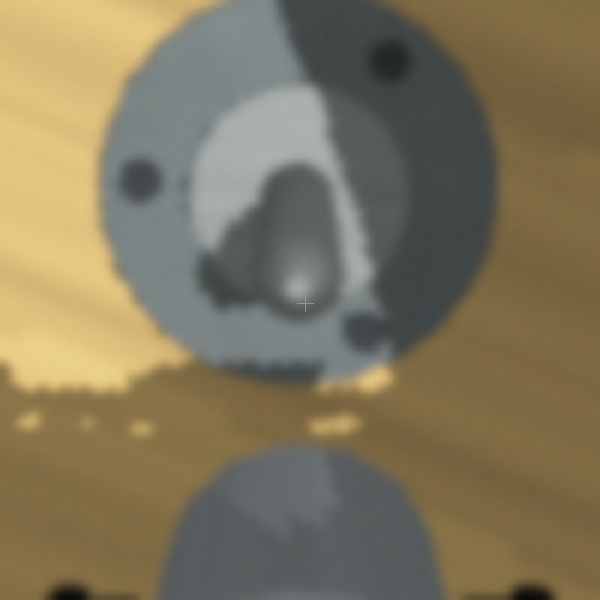

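The tip's bright flat is at crop (299,285), offset from the prediction by (-6.6,-18.5) px. That matches the sleeve's offset, so the bias is common. I align to it and lower partway.

Emit:
jog_arm --rows '[[[0.011, -0.0005, 0, 0], [0.0109, -0.0006, 0, 0], [0, 0, 0.015, 0], [0, 0, 0.02, 0], [0, 0, 0.02, 0], [0, 0, 0.01, 0], [0, 0, 0.005, 0], [0, 0, 0.01, 0], [0, 0, 0.01, 0], [0, 0, 0, 0], [0, 0, 0, 0]]]'

```text
time_s: 8.25
tcp_pos: [0.5311, 0.162, 0.2083]
ee_rot: [[-0.92, -0.393, 0.001], [-0.393, 0.92, 0.0], [-0.001, -0.0, -1.0]]
wrist_force: [0.4, -0.7, -2.0]
gripper_width: 0.381
gripper_force: 30.0
```

Emit:
jog_arm --rows '[[[0, 0, 0.01, 0], [0, 0, 0.012, 0], [0, 0, 0.012, 0], [0, 0, 0.012, 0], [0, 0, 0.01, 0], [0, 0, 0.008, 0], [0, 0, 0.006, 0], [0, 0, 0.005, 0], [0, 0, 0, 0], [0, 0, 0, 0]]]'

```text
time_s: 9.5
tcp_pos: [0.5311, 0.1621, 0.1333]
ee_rot: [[-0.92, -0.393, 0.001], [-0.393, 0.92, 0.0], [-0.001, 0.0, -1.0]]
wrist_force: [0.0, 0.5, -0.6]
gripper_width: 0.381
gripper_force: 30.0
```

Emit:
jog_arm --rows '[[[0, 0, 0.003, 0], [0, 0, 0.002, 0], [0, 0, 0.001, 0], [0, 0, 0, 0], [0, 0, 0, 0]]]'

```text
time_s: 10.12
tcp_pos: [0.5311, 0.162, 0.128]
ee_rot: [[-0.919, -0.393, 0.001], [-0.393, 0.919, 0.0], [-0.001, -0.0, -1.0]]
wrist_force: [-1.3, -1.5, 4.2]
gripper_width: 0.377
gripper_force: 30.0
```

Emit:
jog_arm --rows '[[[0, 0, 0, 0], [0, 0, 0, 0], [0, 0, 0, 0], [0, 0, 0, 0], [0, 0, -0.005, 0], [0, 0, -0.02, 0], [0, 0, -0.035, 0], [0, 0, -0.035, 0], [0, 0, -0.015, 0], [0, 0, 0, 0]]]' --claw 1

```text
time_s: 11.38
tcp_pos: [0.531, 0.1621, 0.2377]
ee_rot: [[-0.92, -0.393, 0.002], [-0.393, 0.92, 0.001], [-0.002, 0.001, -1.0]]
wrist_force: [0.5, -0.3, 0.9]
gripper_width: 1.005
gripper_force: 0.0
```

Run:
```python
from h import *
go([.456,-.0045,.203])
```

```text
t 11.38 tcp [0.531  0.1621 0.2377] delta tool [ 0.1345 -0.1237  0.0344] w 1.005 F [ 0.5 -0.3  0.9]
```

Emit:
jog_arm --rows '[[[0.015, -0.014, 0, 0], [0.025, -0.023, 0.005, 0], [0.025, -0.023, 0.005, 0], [0.025, -0.023, 0.01, 0], [0.025, -0.023, 0.01, 0], [0.0195, -0.0177, 0.0044, 0], [0, 0, 0, 0], [0, 0, 0, 0], [0, 0, 0, 0]]]'

```text
time_s: 12.5
tcp_pos: [0.4561, -0.0042, 0.2026]
ee_rot: [[-0.919, -0.394, 0.0], [-0.394, 0.919, -0.0], [-0.0, -0.0, -1.0]]
wrist_force: [0.1, 0.5, 0.3]
gripper_width: 0.996
gripper_force: 0.0
```

Run:
```python
from h import *
go([.456,-.0045,.083]); look('w3.png',[.456,-.0045,.028],50,6)
```

```text
t 12.5 tcp [ 0.4561 -0.0042  0.2026] delta tool [ 0.0002 -0.0002  0.1196] w 0.996 F [0.1 0.5 0.3]
crop origin 271 147 k 6 pred [303.9 305.4]
```

View pics/c_w3.png

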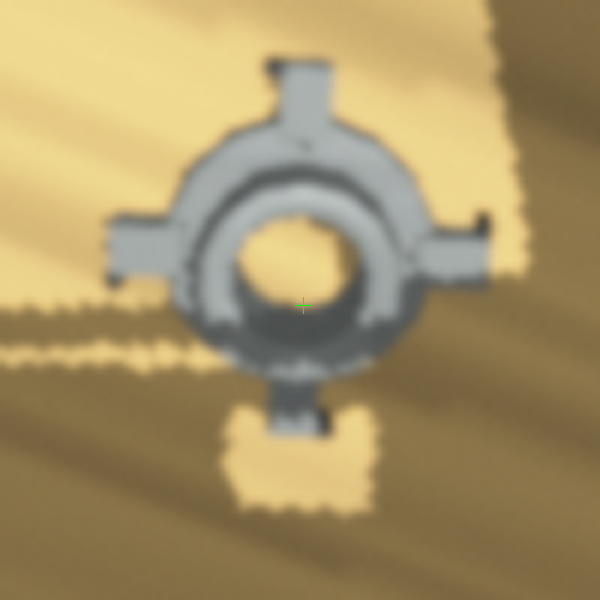

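The hub ring is centred at about crop (301,280), so the shift is tool +4.1 mm in x and −0.5 mm in y. I descend and grip.

Emit:
jog_arm --rows '[[[0.0043, -0.0007, 0.01, 0], [0, 0, 0.02, 0], [0, 0, 0.025, 0], [0, 0, 0.025, 0], [0, 0, 0.02, 0], [0, 0, 0.012, 0], [0, 0, 0.0075, 0], [0, 0, 0, 0], [0, 0, 0, 0]]]'

```text
time_s: 13.68
tcp_pos: [0.4525, -0.0069, 0.0837]
ee_rot: [[-0.92, -0.393, 0.001], [-0.393, 0.92, 0.0], [-0.001, -0.0, -1.0]]
wrist_force: [0.3, -0.1, -0.7]
gripper_width: 0.999
gripper_force: 0.0
```

Emit:
jog_arm --rows '[[[0, 0, 0, 0], [0, 0, 0, 0], [0, 0, 0, 0], [0, 0, 0, 0], [0, 0, 0, 0], [0, 0, 0, 0], [0, 0, 0, 0], [0, 0, 0, 0], [0, 0, 0, 0]]]' --claw 0

```text
time_s: 14.8
tcp_pos: [0.4521, -0.007, 0.0831]
ee_rot: [[-0.92, -0.393, -0.0], [-0.393, 0.92, 0.0], [0.0, 0.0, -1.0]]
wrist_force: [-0.3, 0.3, 1.1]
gripper_width: 0.372
gripper_force: 30.0
```

Emit:
jog_arm --rows '[[[0, 0, -0.01, 0], [0, 0, -0.03, 0], [0, 0, -0.04, 0], [0, 0, -0.04, 0], [0, 0, -0.03, 0], [0, 0, -0.01, 0], [0, 0, 0, 0], [0, 0, 0, 0]]]'

```text
time_s: 15.8
tcp_pos: [0.4512, -0.0072, 0.2416]
ee_rot: [[-0.92, -0.393, -0.003], [-0.393, 0.92, -0.001], [0.003, 0.001, -1.0]]
wrist_force: [0.2, 0.5, -4.0]
gripper_width: 0.373
gripper_force: 30.0
```

Run:
```python
from h import *
go([.5305,.161,.24])
```

```text
t 15.8 tcp [ 0.4512 -0.0072  0.2416] delta tool [-0.139   0.1236  0.0012] w 0.373 F [ 0.2  0.5 -4. ]
```

Emit:
jog_arm --rows '[[[-0.015, 0.0134, 0, 0], [-0.022, 0.0196, 0, 0], [-0.022, 0.0196, 0, 0], [-0.022, 0.0196, 0, 0], [-0.022, 0.0196, 0, 0], [-0.022, 0.0196, 0, 0], [-0.0138, 0.0126, 0, 0], [0, 0, 0, 0], [0, 0, 0, 0], [0, 0, 0.01, 0], [0, 0, 0.01, 0], [0, 0, 0.01, 0], [0, 0, 0.01, 0], [0, 0, 0.01, 0], [0, 0, 0.005, 0], [0, 0, 0, 0], [0, 0, 0, 0]]]'

```text
time_s: 17.92
tcp_pos: [0.5313, 0.1617, 0.1885]
ee_rot: [[-0.92, -0.393, 0.001], [-0.393, 0.92, 0.0], [-0.001, 0.0, -1.0]]
wrist_force: [0.1, 0.7, -2.4]
gripper_width: 0.372
gripper_force: 30.0
```

Free of contact. I lower the remaining 35 mm to 0.153.

Emit:
jog_arm --rows '[[[0, 0, 0.008, 0], [0, 0, 0.01, 0], [0, 0, 0.008, 0], [0, 0, 0.004, 0], [0, 0, 0.003, 0], [0, 0, 0.002, 0], [0, 0, 0, 0], [0, 0, 0, 0]]]'

```text
time_s: 18.92
tcp_pos: [0.5311, 0.1616, 0.1533]
ee_rot: [[-0.92, -0.393, 0.0], [-0.393, 0.92, 0.0], [-0.0, 0.0, -1.0]]
wrist_force: [0.2, 0.3, -2.5]
gripper_width: 0.368
gripper_force: 30.0
```

Emit:
jog_arm --rows '[[[0, 0, 0.001, 0], [0, 0, 0, 0], [0, 0, 0, 0]]]'

```text
time_s: 19.3
tcp_pos: [0.5313, 0.1617, 0.1531]
ee_rot: [[-0.919, -0.393, 0.001], [-0.393, 0.919, 0.0], [-0.001, -0.0, -1.0]]
wrist_force: [-1.2, 0.1, 6.0]
gripper_width: 0.368
gripper_force: 30.0
```

Emit:
jog_arm --rows '[[[0, 0, 0, 0], [0, 0, 0, 0], [0, 0, 0, 0], [0, 0, 0, 0], [0, 0, -0.005, 0], [0, 0, -0.02, 0], [0, 0, -0.035, 0], [0, 0, -0.02, 0], [0, 0, 0, 0], [0, 0, 0, 0]]]' --claw 1

```text
time_s: 20.55
tcp_pos: [0.5305, 0.1613, 0.2313]
ee_rot: [[-0.92, -0.393, -0.002], [-0.393, 0.92, -0.0], [0.002, 0.0, -1.0]]
wrist_force: [-0.4, 0.4, -0.3]
gripper_width: 0.998
gripper_force: 0.0
```

Run:
```python
from h import *
go([.444,.3455,.187])
```

```text
t 20.55 tcp [0.5305 0.1613 0.2313] delta tool [0.0072 0.2033 0.0443] w 0.998 F [-0.4  0.4 -0.3]
```

Emit:
jog_arm --rows '[[[0.001, 0.018, 0, 0], [0.001, 0.03, 0, 0], [0.001, 0.03, 0, 0], [0.001, 0.03, 0.01, 0], [0.001, 0.03, 0.01, 0], [0.001, 0.03, 0.01, 0], [0.001, 0.025, 0.01, 0], [0.0002, 0.0103, 0.004, 0], [0, 0, 0, 0], [0, 0, 0, 0], [0, 0, 0, 0]]]'

```text
time_s: 21.92
tcp_pos: [0.445, 0.3451, 0.1885]
ee_rot: [[-0.92, -0.392, 0.0], [-0.392, 0.92, 0.0], [-0.001, 0.0, -1.0]]
wrist_force: [0.2, -0.3, 0.5]
gripper_width: 1.001
gripper_force: 0.0
```

Run:
```python
from h import *
go([.444,.3455,.073]); look('w4.png',[.444,.3455,.012],50,6)
```

```text
t 21.93 tcp [0.445  0.3451 0.1885] delta tool [0.0008 0.0007 0.1155] w 1.001 F [ 0.2 -0.3  0.5]
crop origin 272 146 k 6 pred [303.5 304.7]
```

View pics/c_w4.png

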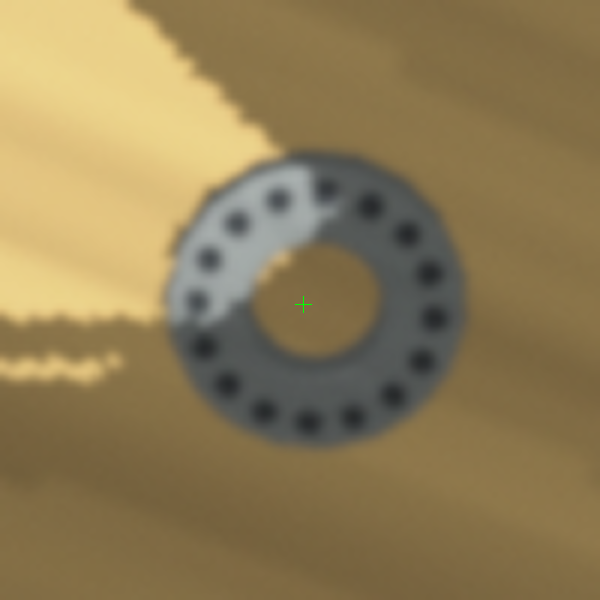

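The ball circle's centre is at crop (315,306), so the shift is +1.9 mm in tool y. I descend and grip.

Emit:
jog_arm --rows '[[[0.0006, 0.0027, 0.01, 0], [0, 0, 0.02, 0], [0, 0, 0.025, 0], [0, 0, 0.025, 0], [0, 0, 0.02, 0], [0, 0, 0.01, 0], [0, 0, 0.0055, 0], [0, 0, 0, 0], [0, 0, 0, 0]]]'

```text
time_s: 23.1
tcp_pos: [0.4432, 0.3483, 0.0734]
ee_rot: [[-0.92, -0.393, 0.001], [-0.393, 0.92, 0.001], [-0.001, 0.001, -1.0]]
wrist_force: [-0.3, 0.7, 0.2]
gripper_width: 1.0
gripper_force: 0.0
```

Emit:
jog_arm --rows '[[[0, 0, 0, 0], [0, 0, 0, 0], [0, 0, 0, 0], [0, 0, 0, 0], [0, 0, 0, 0], [0, 0, 0, 0], [0, 0, 0, 0], [0, 0, 0, 0]]]' --claw 0

```text
time_s: 24.1
tcp_pos: [0.443, 0.348, 0.0727]
ee_rot: [[-0.92, -0.393, 0.0], [-0.393, 0.92, 0.0], [-0.0, 0.0, -1.0]]
wrist_force: [0.0, 0.0, 0.0]
gripper_width: 0.563
gripper_force: 30.0
```

Emit:
jog_arm --rows '[[[0, 0, -0.01, 0], [0, 0, -0.03, 0], [0, 0, -0.04, 0], [0, 0, -0.04, 0], [0, 0, -0.03, 0], [0, 0, -0.01, 0], [0, 0, 0, 0], [0, 0, 0, 0]]]'

```text
time_s: 25.1
tcp_pos: [0.4424, 0.3473, 0.231]
ee_rot: [[-0.92, -0.393, -0.002], [-0.393, 0.92, -0.002], [0.003, -0.001, -1.0]]
wrist_force: [-0.2, -0.0, -0.6]
gripper_width: 0.561
gripper_force: 30.0
```

Emit:
jog_arm --rows '[[[-0.0007, -0.015, 0, 0], [-0.001, -0.028, 0, 0], [-0.001, -0.028, 0, 0], [-0.001, -0.028, 0, 0], [-0.001, -0.028, 0, 0], [-0.001, -0.028, 0, 0], [-0.001, -0.028, 0, 0], [-0.001, -0.0232, 0, 0], [0, 0, 0, 0], [0, 0, 0, 0], [0, 0, 0.01, 0], [0, 0, 0.015, 0], [0, 0, 0.01, 0], [0, 0, 0.008, 0], [0, 0, 0.007, 0], [0, 0, 0, 0], [0, 0, 0, 0]]]'

```text
time_s: 27.22
tcp_pos: [0.5313, 0.1615, 0.183]
ee_rot: [[-0.92, -0.393, 0.001], [-0.393, 0.92, 0.0], [-0.001, 0.0, -1.0]]
wrist_force: [0.5, 0.3, -0.5]
gripper_width: 0.563
gripper_force: 30.0
```

Emit:
jog_arm --rows '[[[0, 0, 0.005, 0], [0, 0, 0.004, 0], [0, 0, 0.003, 0], [0, 0, 0.001, 0], [0, 0, 0, 0], [0, 0, 0, 0], [0, 0, 0, 0]]]'

```text
time_s: 28.1
tcp_pos: [0.5314, 0.1614, 0.1706]
ee_rot: [[-0.919, -0.393, 0.001], [-0.393, 0.919, 0.0], [-0.001, -0.0, -1.0]]
wrist_force: [-1.1, 0.4, 5.8]
gripper_width: 0.563
gripper_force: 30.0
```

Emit:
jog_arm --rows '[[[0, 0, 0, 0], [0, 0, 0, 0], [0, 0, 0, 0], [0, 0, 0, 0], [0, 0, -0.005, 0], [0, 0, -0.02, 0], [0, 0, -0.025, 0], [0, 0, -0.02, 0], [0, 0, 0, 0], [0, 0, 0, 0]]]' --claw 1

```text
time_s: 29.35
tcp_pos: [0.5306, 0.1612, 0.2389]
ee_rot: [[-0.92, -0.393, -0.001], [-0.393, 0.92, -0.0], [0.001, 0.0, -1.0]]
wrist_force: [-0.3, 0.9, -0.1]
gripper_width: 1.001
gripper_force: 0.0
```

Run:
```python
from h import *
go([.643,-.016,.203])
```

```text
t 29.35 tcp [0.5306 0.1612 0.2389] delta tool [-0.0339 -0.2071  0.0358] w 1.001 F [-0.3  0.9 -0.1]
```

Emit:
jog_arm --rows '[[[-0.003, -0.015, 0, 0], [-0.005, -0.03, 0, 0], [-0.005, -0.03, 0, 0], [-0.005, -0.03, 0.01, 0], [-0.005, -0.03, 0.01, 0], [-0.005, -0.03, 0.01, 0], [-0.004, -0.03, 0.005, 0], [-0.0019, -0.0121, 0, 0], [0, 0, 0, 0], [0, 0, 0, 0], [0, 0, 0, 0]]]'

```text
time_s: 30.72
tcp_pos: [0.6433, -0.0149, 0.2051]
ee_rot: [[-0.919, -0.394, 0.0], [-0.394, 0.919, 0.0], [-0.0, -0.0, -1.0]]
wrist_force: [0.8, -1.0, 0.3]
gripper_width: 1.001
gripper_force: 0.0
```

Run:
```python
from h import *
go([.643,-.016,.079]); look('w5.png',[.643,-.016,.028],50,6)
```

```text
t 30.73 tcp [ 0.6433 -0.0149  0.2051] delta tool [ 0.0008 -0.0009  0.1261] w 1.001 F [ 0.8 -1.   0.3]
crop origin 270 146 k 6 pred [305.9 303.9]
```

View pics/c_w5.png

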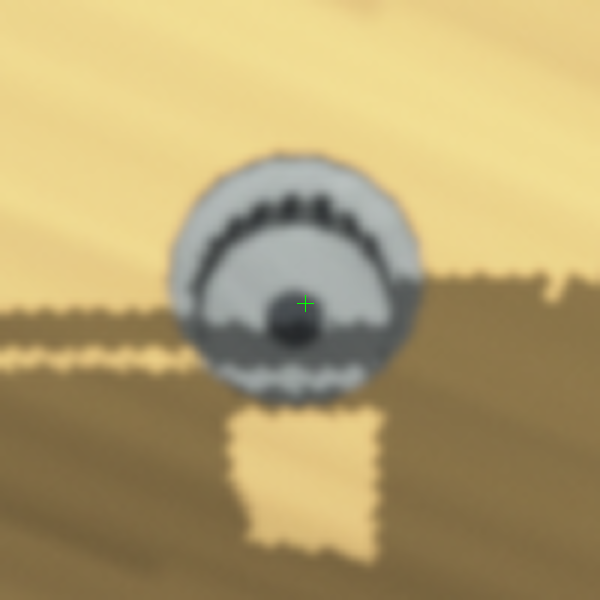

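The cap's hole is at crop (295,320), its body spans x 204–388, and its flange centre is (297,277). The correction is about −2.1 mm in tool x and −1.6 mm in y. I descend and grip.

Emit:
jog_arm --rows '[[[-0.0013, -0.0025, 0.01, 0], [0, 0, 0.02, 0], [0, 0, 0.025, 0], [0, 0, 0.025, 0], [0, 0, 0.025, 0], [0, 0, 0.013, 0], [0, 0, 0.008, 0], [0, 0, 0, 0], [0, 0, 0, 0]]]'

```text
time_s: 31.9
tcp_pos: [0.6463, -0.0175, 0.0796]
ee_rot: [[-0.92, -0.393, 0.002], [-0.393, 0.92, 0.0], [-0.002, -0.0, -1.0]]
wrist_force: [0.1, 0.4, 0.4]
gripper_width: 1.0
gripper_force: 0.0
```

Emit:
jog_arm --rows '[[[0, 0, 0, 0], [0, 0, 0, 0], [0, 0, 0, 0], [0, 0, 0, 0], [0, 0, 0, 0], [0, 0, 0, 0], [0, 0, 0, 0], [0, 0, 0, 0], [0, 0, 0, 0]]]' --claw 0

```text
time_s: 33.02
tcp_pos: [0.6457, -0.0175, 0.0786]
ee_rot: [[-0.92, -0.393, -0.0], [-0.393, 0.92, 0.0], [0.0, 0.0, -1.0]]
wrist_force: [0.6, 0.4, 1.0]
gripper_width: 0.351
gripper_force: 30.0
```

Emit:
jog_arm --rows '[[[0, 0, -0.01, 0], [0, 0, -0.03, 0], [0, 0, -0.04, 0], [0, 0, -0.04, 0], [0, 0, -0.03, 0], [0, 0, -0.01, 0], [0, 0, 0, 0], [0, 0, 0, 0]]]'

```text
time_s: 34.02
tcp_pos: [0.6449, -0.0176, 0.2367]
ee_rot: [[-0.92, -0.393, -0.004], [-0.393, 0.92, -0.0], [0.003, 0.001, -1.0]]
wrist_force: [0.1, -0.4, -1.1]
gripper_width: 0.359
gripper_force: 30.0
```

Emit:
jog_arm --rows '[[[0.0022, 0.015, 0, 0], [0.005, 0.029, 0, 0], [0.005, 0.029, 0, 0], [0.005, 0.029, 0, 0], [0.005, 0.029, 0, 0], [0.005, 0.029, 0, 0], [0.005, 0.029, 0, 0], [0.003, 0.0208, 0, 0], [0, 0, 0, 0], [0, 0, 0, 0], [0, 0, 0.01, 0], [0, 0, 0.012, 0], [0, 0, 0.01, 0], [0, 0, 0.005, 0], [0, 0, 0, 0], [0, 0, 0, 0]]]'

```text
time_s: 36.02
tcp_pos: [0.5312, 0.1616, 0.202]
ee_rot: [[-0.92, -0.393, 0.001], [-0.393, 0.92, 0.0], [-0.001, -0.0, -1.0]]
wrist_force: [-0.2, -0.6, -1.6]
gripper_width: 0.358
gripper_force: 30.0
```

Run:
```python
from h import *
go([.531,.1615,.1886]); look('w6.png',[.531,.1615,.11],50,6)
```

```text
t 36.02 tcp [0.5312 0.1616 0.202 ] delta tool [ 0.0003 -0.      0.0134] w 0.358 F [-0.2 -0.6 -1.6]
crop origin 271 179 k 6 pred [306.8 306.3]
```

View pics/c_w6.png

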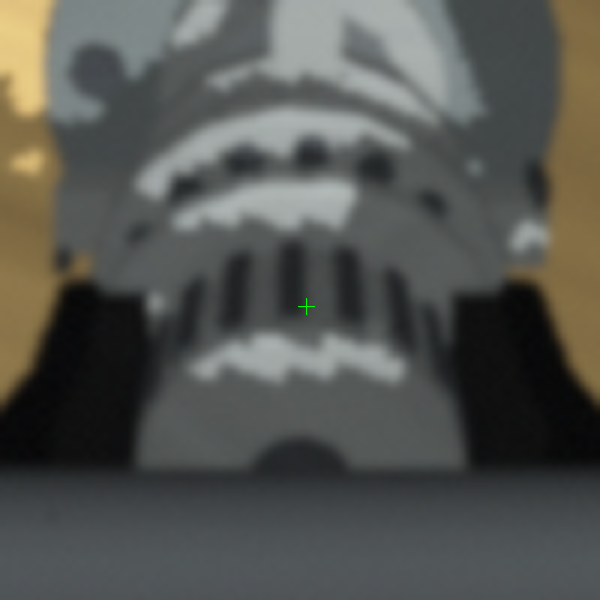

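The cap is held upright at crop (300,300), centred over the bearing ring with its ball row at y≈160 and the cutter below. I lower the last 13.5 mm.

Emit:
jog_arm --rows '[[[0, 0, 0.004, 0], [0, 0, 0.004, 0], [0, 0, 0.003, 0], [0, 0, 0.002, 0], [0, 0, 0.001, 0], [0, 0, 0, 0], [0, 0, 0, 0]]]'

```text
time_s: 36.95
tcp_pos: [0.5313, 0.1616, 0.1885]
ee_rot: [[-0.919, -0.393, 0.001], [-0.393, 0.919, 0.0], [-0.001, -0.0, -1.0]]
wrist_force: [-1.4, 0.1, 5.1]
gripper_width: 0.355
gripper_force: 30.0
```

Emit:
jog_arm --rows '[[[0, 0, 0, 0], [0, 0, 0, 0], [0, 0, 0, 0], [0, 0, 0, 0], [0, 0, -0.005, 0], [0, 0, -0.02, 0], [0, 0, -0.03, 0], [0, 0, -0.03, 0], [0, 0, -0.02, 0], [0, 0, -0.01, 0], [0.02, 0, 0, 0], [0.03, 0, 0, 0], [0.03, 0, 0, 0], [0.02, 0, 0, 0], [0, 0, 0, 0], [0, 0, 0, 0], [0, 0, 0, 0]]]' --claw 1

```text
time_s: 39.08
tcp_pos: [0.4396, 0.1226, 0.3024]
ee_rot: [[-0.92, -0.393, -0.0], [-0.393, 0.92, -0.0], [0.0, -0.0, -1.0]]
wrist_force: [-0.7, 0.6, 0.3]
gripper_width: 0.996
gripper_force: 0.0
```

Run:
```python
from h import *
go([.531,.1615,.1886])
s=capture('scene'); cv2.imwrite('pics/fin.png',cv2.resize(s[90:220,280:480,::-1],None,fx=4,fy=4,interpolation=cv2.INTER_CUBIC))
```

```text
t 39.08 tcp [0.4396 0.1226 0.3024] delta tool [-9.940e-02 -1.000e-04  1.137e-01] w 0.996 F [-0.7  0.6  0.3]
```

View pics/fin.png

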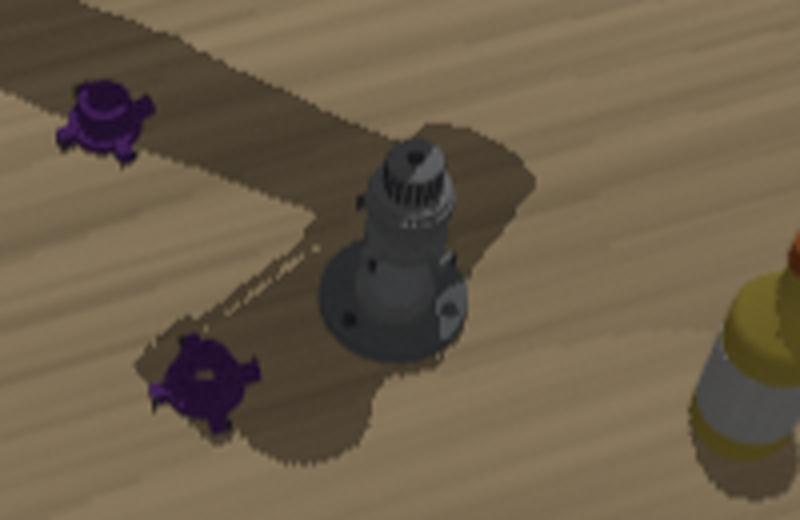

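The full stack stands upright on the tall spindle with the cap on top at crop (413,165), and the gripper is clear. I hand the job in.

```bash
python3 -c "
from station import finish_job; print(finish_job())"
```

```text
the job is handed in; nothing more can be done
None
```

The sleeve, cutter (hub up), bearing ring and cap nut (flange down) are stacked on the tall spindle and released, each lowered until it met the one below; the job was handed in at about 39 s, and the hand-in call returned no verdict.

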